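# Lay out the bench for making and pouring plant culture medium

### The job

Lay out the bench for a batch of culture medium: put the white weighing boat in the middle of the balance pan, and stand the blue-capped powder jar on the bench midway between the balance pan and the stirrer plate, in line with them. In the middle of the steel tray, stack the three empty culture vessels (green-lidded square box, amber Petri dish, red-capped pot) upright and centred on one another, the widest base at the bottom and the narrowest on top. Leave the beaker standing on the stirrer and the pot of pens where they are.

Things in the scene. Friction and masses are not known exactly. Their poses are not given: they have to be found in the camera images.
- weighing_boat: White plastic weighing boat, open on top: square, 48 x 48 mm flat base, walls flaring to an upright lip 60 x 60 mm outside; 22 mm high, the lip being the top 8 mm. Origin: centre of its underside; x and y axes along its sides, z up. 15 g. Grip it across the lip.
- powder_jar: White round plastic jar with a ribbed blue screw cap and a paper label with a blue stripe. Body 54 mm in diameter up to 52 mm, cap 47 mm in diameter; 78 mm high in all. Origin: centre of its underside, z up. About 160 g.
- culture_box: Square clear plastic culture box with a flat, fixed green lid. Body 62 x 62 mm and 46 mm high, lid 66 x 66 mm and 12 mm thick above it; 58 mm high in all. Origin: centre of its underside; x and y axes along its sides, z up. About 70 g.
- petri_dish: Closed amber Petri dish, a flat disc 55 mm in diameter (52 mm at its foot) and 15 mm high, flat on top. Origin: centre of its underside, z up. About 20 g.
- small_pot: Small white round pot with a red screw cap, 40 mm in diameter (38 mm at its foot), 45 mm high. Origin: centre of its underside, z up. About 30 g.
- balance: White balance with a round steel pan 110 mm in diameter, flat top 50 mm above the bench; housing 38 mm high, display up to 43 mm. Origin: on the bench under the centre of the pan; x axis points away from the display (housing reaches 105 mm to -x, 65 mm to +x, 75 mm either side in y). Fixed; stands either left or right of the stirrer.
- stirrer: Blue magnetic stirrer with a white plate 110 x 110 mm, top 52 mm above the bench. Origin: on the bench under the plate's centre; x axis points away from its knob (housing reaches 85 mm to -x, knob 97 mm, 60 mm to +x, 60 mm either side in y). Fixed; always the middle one of balance, stirrer and tray, a row roughly along y. Pan and plate centres are about 270 mm apart.
- tray: Stainless steel tray, 150 mm (along x) by 190 mm (along y), floor 2 mm thick, rim 16 mm high and 4 mm thick. Origin: on the bench under the centre of its floor. Fixed to the bench; it stands on the other side of the stirrer from the balance.
- beaker: Glass beaker with a white stir bar in it, 62 mm in diameter over the rim, 80 mm high, standing loose on the stirrer's plate. Origin: centre of its underside. Not to be disturbed.
- pen_pot: Glass jar of black and blue marker pens, 64 mm in diameter, pens up to about 150 mm high, standing loose on the bench behind the stirrer (on the side away from the robot). Origin: centre of its underside. Not to be disturbed.
There are look-alikes about, which are no part of the job. What is shaped like the powder_jar but black is not meant. Leave any brown look-alike of the weighing_boat alone.

How it is judged (in metres and radians):
At the end, for the whole second after the job is handed in: Boat on the pan within 15 mm of centre. Jar on the bench, under 155 mm from both pan and plate centres, within 23 mm of the stirrer's x = 0. Box on the tray within 15 mm of centre, dish on box and pot on dish within 10 mm. All upright, at rest; beaker and pens moved under 12 mm (horizontal distance between weighing_boat and balance below 0.015 m and z of weighing_boat in the frame of balance between 0.047 and 0.054 m and angle between each of weighing_boat, powder_jar, culture_box, petri_dish, small_pot's own z axis and vertical below 0.08 rad and horizontal distance between powder_jar and balance below 0.155 m and horizontal distance between powder_jar and stirrer below 0.155 m and x of powder_jar in the frame of stirrer between -0.023 and 0.023 m and height (world z) of powder_jar below 0.004 m and horizontal distance between culture_box and tray below 0.015 m and height (world z) of culture_box below 0.006 m and horizontal distance between petri_dish and culture_box below 0.01 m and z of petri_dish in the frame of culture_box between 0.054 and 0.062 m and horizontal distance between small_pot and petri_dish below 0.01 m and z of small_pot in the frame of petri_dish between 0.011 and 0.019 m and linear speed of each of weighing_boat, powder_jar, culture_box, petri_dish, small_pot below 0.02 m/s and distance of each of beaker, pen_pot from where it was at the start of the episode below 0.012 m and angle between each of beaker, pen_pot's own z axis and vertical below 0.1 rad); the robot touches nothing.
It fails at once if the beaker is pushed more than 12 mm or tipped (distance of beaker from where it was at the start of the episode above 0.012 m or angle between beaker's own z axis and vertical above 0.2 rad).
It fails at once if the pot of pens is pushed more than 12 mm or tipped (distance of pen_pot from where it was at the start of the episode above 0.012 m or angle between pen_pot's own z axis and vertical above 0.2 rad).
It also fails if it takes over 144 s, if anything falls off the work surface, if the arm or the gripper's body presses on something with over 40 N, if the wrist force passes 120 N, or if a joint passes its speed limit or range.

### The arm

A 6-joint arm with a two-finger parallel gripper is mounted at the origin on the work surface. World frame = base frame: x ahead of the robot, y to its left, z up, the work surface at z = 0. Lengths are in m, angles in degrees, forces in N, time in s.
With the tool pointing down it reaches from about 0.4 to 0.825 m from the base axis. Payload 7 kg.
Tool frame: the origin (TCP) lies at the very end of the fingers, on their centre line; the grasp point (between the pads) lies hold_point_z behind it (hold_point_z is the distance from the TCP to the grasp point, in m); z points along the fingers, y is the line along which they close (so a half turn about z gives the same grasp; the last joint's range is limited). The gripper opens to 88 mm and grips with 3 to 60 N. Pads are 19 mm wide; open, the fingers measure 130 mm over their backs; the gripper's body (78 mm by 193 mm) begins 47 mm behind the grasp point.
Start: joints at [87.668, 20.546, 0.682, 0, -70.136, -16.507], TCP at [0.218, 0.639, 0.227] pointing down, gripper open.
Joint ranges: [-176.03, 176.03], [-82.01, 121.73], [-58.28, 71.71], [-173.87, 95.51], [-174.79, -0.11], [-173.66, 173.66]. Speed limits (degrees/s): [136.94, 136.94, 172.46, 180, 180, 180].

### API

Orientations are given as [roll, pitch, yaw] about the fixed x, y, z axes, in that order (R = Rz(yaw) Ry(pitch) Rx(roll)).
In Python, from plant import get_obs, snapshot, close_job, hold_point_z gives the robot as it stands.
- The arm moves only by the tool play_rows, never from a script. Its argument "commands" is a list that holds one entry, the list of rows, each a list of 7 numbers: the shift along the tool's x, y, z in cm, then the turn, a rotation vector about the tool's x, y, z in degrees, then the opening, from 0 (shut) to 1 (fully open). In form: [[[x, y, z, ax, ay, az, fingers], ...]]. A call has 1 to 20 rows; each row is the pose to reach, as a shift and turn from the pose commanded when the call began, along the tool's axes at that moment; what a row does not reach only later rows make up. A row lasts 1/12 s, in which the tool goes at most 41.7 mm and 7.16 degrees, less where a joint would pass 70% of its speed; a pose out of reach is approached as far as the arm can. A call with a gripper value outside its range is refused whole. The fingers move at their own pace and stop on an object; the grip force is fixed at half the most. Time passes only in rows, so rows that repeat a pose let the fingers close. It gives the time, the measured TCP pose, the force, the opening and the grip force at its end, in the units of the state.
- get_obs(): the state, without advancing time (a new reading comes with each control period).
- snapshot(name): name is "side" or "top"; returns a dict with "frame" (400x640x3 uint8, red, green, blue), "camera_matrix" (3x3 intrinsics, pixels), "origin" and "attitude" of the camera in the world. Camera axes: x right, y down, z forward; pixel columns grow to the right and rows downward; lengths in m; the calibration is good to about 2 mm. A picture is of the moment at which its call begins. There is no depth.
- close_job(): hands the job in; it is judged then, once.
The state is a dict: "clock": time; "joint_pos": joint angles; "qvel": joint speeds; "tau": joint torques, N m; "tool_pos": TCP position; "orientation": TCP orientation; "force": force on the tool from outside, world axes, zero at the start; "moment": the same for the moment, N m; "opening": finger opening in m; "gripper_force": force on a finger pad.
Only numpy, scipy, OpenCV 4.12 (cv2) and the standard library are available. Lean on these libraries where they do the work, as an engineer would, in place of code of your own. Each camera call takes 0.05 s, during which the arm holds its last target. There are 200 camera calls.

## Working session

There is one attempt and no reset: what is moved stays moved. The work goes in short steps, Python scripts to look and compute and a tool call to move; the robot and the scene stay as the last step left them, time stands still between calls to the robot, and variables do not carry over. Pictures are saved under pics/ and viewed, at most 14 in all, crops included, and the job is handed in when it is done.

Besides the shell and the picture viewer there is one more tool, called after "Emit:" by a JSON object that holds its "op" and its "data", one argument or row to a line. play_rows: Moves the arm, as the interface text tells. Its arguments: {"type":"object","properties":{"commands":{"type":"array","items":{"type":"array","items":{"type":"array","items":{"type":"number"}}}}},"required":["commands"]}

```bash
mkdir -p pics; ls; python3 - <<'E'
from plant import *
import cv2,json
print(hold_point_z); o=get_obs(); print(o)
for n in("top","side"):
    s=snapshot(n); cv2.imwrite(f"pics/{n}0.png",s["frame"][:,:,::-1]); print(n,s["camera_matrix"],s["origin"],s["attitude"])
E
```

```text
pics
0.0188
{'clock': 0.0, 'joint_pos': array([ 8.76672416e+01,  2.05905037e+01,  6.34251156e-01, -2.06421969e-02,
       -7.01351915e+01, -1.65068356e+01]), 'qvel': array([ 0.04741692, -0.03958723, -0.01790741, -0.00854014, -0.06532682,
        0.0691821 ]), 'tau': array([ 3.05304602e-04, -5.82709908e+01,  2.93059123e+01,  6.99741080e+00,
        6.97597337e-03, -1.46000339e-04]), 'tool_pos': array([0.21783614, 0.63837254, 0.22563518]), 'orientation': array([ 1.79906811e+02, -7.37927170e-03, -1.88466178e+01]), 'force': array([-0.06001301,  0.85436227,  0.33882206]), 'moment': array([ 0.0149906 , -0.00410803, -0.02810911]), 'gripper_force': 0.0, 'opening': 0.087510261394601}
top [[385.55041544   0.         324.91216665]
 [  0.         385.55041544 203.92406811]
 [  0.           0.           1.        ]] [0.48183283 0.0233158  1.05236002] [-175.44007906   -1.68095418  -89.88861943]
side [[367.08734954   0.         317.66803157]
 [  0.         367.08734954 203.23358332]
 [  0.           0.           1.        ]] [ 0.03026584 -0.4830868   0.71596536] [-131.82170537   -0.29599767  -45.17004594]
```

View pics/top0.png

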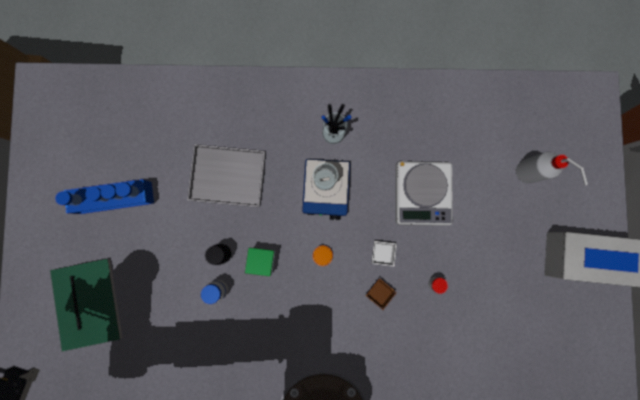

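View pics/side0.png

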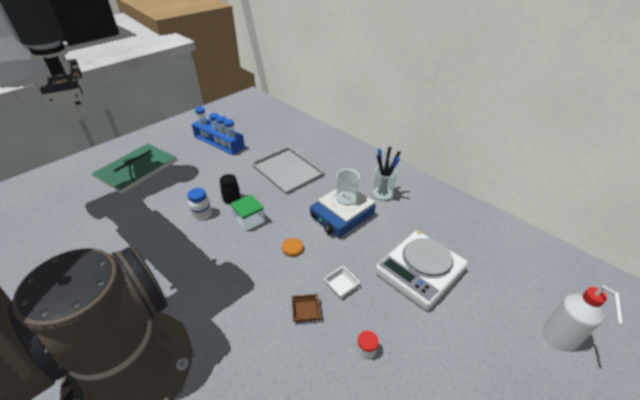

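Candidates in the top view are:
- **Jar:** blue cap (211,293), which I want, against black (218,254). The blue rack tubes are at (105,195).
- **Boat:** white (384,252), which I want, against brown (381,293).
- **Box:** green (260,261). The green mat is at (85,305).
- **Dish:** amber (322,255).
- **Pot:** red cap (440,285). The red bottle cap is at (560,161).

I'll check these in one close crop.

```bash
cat > h.py <<'E'
import numpy as np,cv2
from scipy.spatial.transform import Rotation as R
from scipy.optimize import least_squares
from plant import *
def proj(s,P):
    Rm=R.from_euler('xyz',s["attitude"],degrees=True).as_matrix()
    q=(np.asarray(P)-s["origin"])@Rm@np.asarray(s["camera_matrix"]).T
    return q[:,:2]/q[:,2:]
def unproj(s,uv,z):
    Rm=R.from_euler('xyz',s["attitude"],degrees=True).as_matrix()
    d=Rm@np.linalg.inv(s["camera_matrix"])@np.array([uv[0],uv[1],1.])
    return s["origin"]+d*(z-s["origin"][2])/d[2]
def mask(s,hlo,hhi,smin,vmin,near,r=25,smax=255):
    h=cv2.cvtColor(np.ascontiguousarray(s["frame"]),cv2.COLOR_RGB2HSV)
    m=cv2.inRange(h,(hlo,smin,vmin),(hhi,smax,255))
    k=np.zeros_like(m); cv2.circle(k,tuple(int(round(a)) for a in near),r,255,-1); m&=k
    n,l,st,c=cv2.connectedComponentsWithStats(m)
    if n<2: return None
    i=1+np.argmax(st[1:,4]); return (l==i).astype(np.uint8),c[i],st[i,4]
def shape(w,z0,z1,square=False,yaw=0):
    if square: a=np.radians(yaw)+np.pi/4+np.arange(4)*np.pi/2; r=w/2**.5
    else: a=np.linspace(0,2*np.pi,40,endpoint=False); r=w/2
    return np.array([[r*np.cos(t),r*np.sin(t),z] for z in(z0,z1) for t in a])
def cent(s,P):
    h=cv2.convexHull(proj(s,P).astype(np.float32)); m=cv2.moments(h)
    return np.array([m['m10'],m['m01']])/m['m00'],m['m00']
def locate(views,shp):  # views: list of (snapshot, centroid)
    f=lambda p:np.concatenate([cent(s,shp+[p[0],p[1],0])[0]-c for s,c in views])
    p0=unproj(views[0][0],views[0][1],shp[:,2].max())[:2]
    r=least_squares(f,p0); return r.x,r.fun
E
python3 - <<'E'
from h import *
T=snapshot("top");S=snapshot("side")
np.save("T0.npy",T,allow_pickle=True);np.save("S0.npy",S,allow_pickle=True)
c=T["frame"][115:315,180:470,::-1]
cv2.imwrite("pics/crop0.png",cv2.resize(c,None,fx=2.7,fy=2.7,interpolation=cv2.INTER_CUBIC))
print("tcp",proj(T,[get_obs()["tool_pos"]]),proj(S,[get_obs()["tool_pos"]]))
D=dict(jar=((100,125,120,50),(211,293),(197,195),shape(.047,.055,.078)),
 box=((45,80,110,40),(260,261),(249,208),None),
 dish=((5,20,150,60),(322,255),(292,247),shape(.055,.002,.015)),
 pot=((0,6,130,60),(440,285),(368,342),None))
for n,(hs,t,sd,shp) in D.items():
    a=mask(T,*hs,t);b=mask(S,*hs,sd)
    rect=cv2.minAreaRect(cv2.findNonZero(a[0]))
    if n=="box":
        # edge yaw in world
        bp=cv2.boxPoints(rect);w=np.array([unproj(T,q,.058) for q in bp]);e=np.diff(w,axis=0)[:,:2]
        print("box edges",np.linalg.norm(e,axis=1),np.degrees(np.arctan2(e[:,1],e[:,0])))
        shp=shape(.066,.046,.058,True,np.degrees(np.arctan2(e[0,1],e[0,0])))
    if n=="pot": shp=shape(.040,.031,.045)
    for v in([(T,a[1])],[(S,b[1])],[(T,a[1]),(S,b[1])]):
        p,r=locate(v,shp);print(n,p.round(4),r.round(2),[ (round(cent(s,shp+[*p,0])[1])) for s,_ in v],a[2],b[2])
for n,t,z in(("boat",(384,252),.022),("pan",(426,185),.05),("plate",(327,182),.052),("tray",(228,176),.016),("beaker",(327,177),.08),("pens",(335,131),.1),("blackjar",(217,254),.07),("brown",(381,293),.022)): print(n,unproj(T,t,z).round(3))
E
```

```text
tcp [[ 10.52814528 364.20919544]] [[ 76.40550042 111.39393836]]
jar [0.3348 0.2797] [0. 0.] [337] 314 195
jar [0.3391 0.2834] [-0. -0.] [273] 314 195
jar [0.3365 0.2804] [-0.26 -0.69 -0.22  0.95] [337, 275] 314 195
box edges [0.06657017 0.06517906 0.06664285] [ -7.13801813 -98.04842122 172.54854276]
box [0.4137 0.1623] [-0.15  0.11] [699] 671 440
box [0.4152 0.1677] [-0.  0.] [515] 671 440
box [0.4139 0.163 ] [-0.4   0.03  0.67  1.08] [699, 520] 671 440
dish [ 0.4274 -0.0008] [-0.  0.] [336] 317 269
dish [4.295e-01 1.000e-04] [-0. -0.] [348] 317 269
dish [ 0.4282 -0.0005] [-0.08 -0.28 -0.22  0.4 ] [336, 349] 317 269
pot [ 0.3512 -0.3053] [ 0. -0.] [212] 186 322
pot [ 0.3537 -0.3041] [ 0. -0.] [385] 186 322
pot [ 0.3527 -0.3045] [-0.34 -0.56 -0.19  0.51] [212, 386] 186 322
boat [ 0.436 -0.165  0.022]
pan [ 0.613 -0.273  0.05 ]
plate [ 0.619 -0.011  0.052]
tray [0.639 0.254 0.016]
beaker [ 0.628 -0.01   0.08 ]
pens [ 0.742 -0.03   0.1  ]
blackjar [0.433 0.265 0.07 ]
brown [ 0.328 -0.156  0.022]
```

View pics/crop0.png

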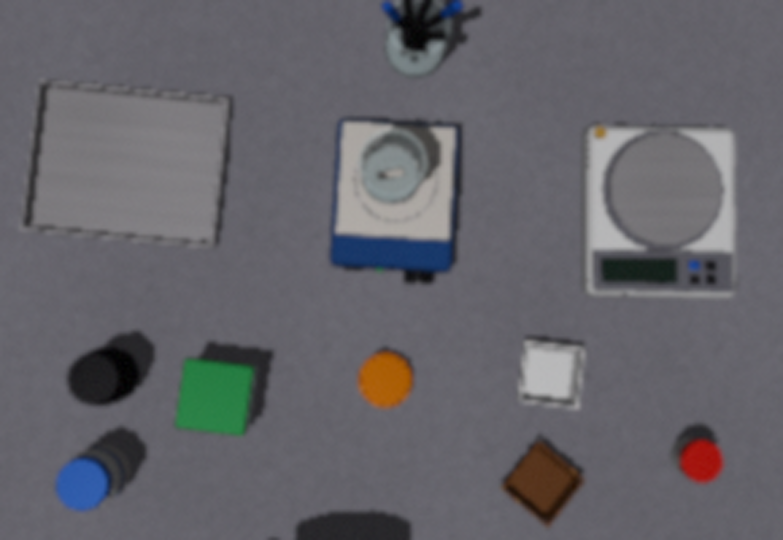

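The crop confirms the choice: blue-capped jar at crop (83,484), white boat (551,373), green box (215,397), amber dish (385,379) and red pot (700,460). The black jar (103,376) and brown boat (543,481) stay put. The balance is to the right of the stirrer and the tray to its left. Next I'll measure the fixtures and the boat.

```bash
python3 - <<'E'
from h import *
T=np.load("T0.npy",allow_pickle=True).item();S=np.load("S0.npy",allow_pickle=True).item()
U=lambda x,y:((x+.5)/2.7-.5+180,(y+.5)/2.7-.5+115)
def quad(n,c,z):
    w=np.array([unproj(T,U(*q),z)[:2] for q in c]);e=np.roll(w,-1,0)-w
    print(n,"centre",w.mean(0).round(4),"sides",np.linalg.norm(e,axis=1).round(4),"ang",np.degrees(np.arctan2(e[:,1],e[:,0])).round(1));return w.mean(0)
quad("plate",[(342,121),(457,125),(449,241),(335,235)],.052)
quad("tray",[(42,82),(232,97),(217,243),(26,228)],.016)
quad("boat",[(527,338),(586,343),(580,408),(519,402)],.022)
quad("balance",[(587,127),(735,129),(735,296),(587,295)],.038)
m=mask(T,0,180,0,185,(384,252),22,60);r=cv2.minAreaRect(cv2.findNonZero(m[0]));w=np.array([unproj(T,q,.02) for q in cv2.boxPoints(r)])[:,:2]
e=np.diff(w,axis=0);print("boatmask",m[1],m[2],r,w.mean(0),np.linalg.norm(e,axis=1),np.degrees(np.arctan2(e[:,1],e[:,0])),unproj(T,m[1],.018))
# pan via Hough/ellipse check
p=unproj(T,U(664,189.5),.05);print("pan",p,"diam",unproj(T,U(605,189),.05)-unproj(T,U(723,189),.05))
print("pan->side px",proj(S,[p]),"tray",proj(S,[[.639,.252,.016]]))
E
```

```text
plate centre [ 0.6207 -0.0094] sides [0.1121 0.1138 0.1102 0.1114] ang [-91.6 175.9  87.2  -3.1]
tray centre [0.6424 0.2554] sides [0.1902 0.1479 0.189  0.1473] ang [-94.1 175.   85.7  -4.5]
boat centre [ 0.4342 -0.166 ] sides [0.0589 0.0642 0.0606 0.0633] ang [-94.7 173.9  84.4  -7.7]
balance centre [ 0.5934 -0.2721] sides [0.1483 0.1662 0.1464 0.1665] ang [-90.3 178.6  89.8  -0.7]
boatmask [382.14285714 252.90062112] 161 ((382.5, 252.5), (13.0, 13.0), 90.0) [ 0.43472868 -0.16103284] [0.03495227 0.03452155 0.03485858] [-89.9375694  179.35022832  90.00652889] [ 0.43354853 -0.16040979  0.018     ]
pan [ 0.61346519 -0.27179404  0.05      ] diam [-0.00067032  0.1163247   0.        ]
pan->side px [[427.20062051 255.12444567]] tray [[287.72863486 168.16893743]]
```

```bash
cat > g.py <<'E'
# usage: g.py  x y z yaw(commanded now)  then targets x y z yaw ... ; prints rows' shift/turn
import sys,numpy as np
a=np.array(list(map(float,sys.argv[1:]))).reshape(-1,4);c=np.radians(a[0,3])
for t in a[1:]:
    d=t-a[0];print([round(v,2) for v in (100*(np.cos(c)*d[0]+np.sin(c)*d[1]),100*(np.sin(c)*d[0]-np.cos(c)*d[1]),-100*d[2],0,0,-d[3])])
E
python3 g.py .218 .639 .227 -18.85 .414 .1625 .2 -97.5
```

```text
[np.float64(33.94), np.float64(38.76), np.float64(2.7), 0, 0, np.float64(78.65)]
```

Emit:
{"op": "play_rows", "data": {
  "commands": [
    [[33.9,38.75,2.7,0,0,78.65,1],[33.9,38.75,2.7,0,0,78.65,1],[33.9,38.75,2.7,0,0,78.65,1],[33.9,38.75,2.7,0,0,78.65,1],[33.9,38.75,2.7,0,0,78.65,1],[33.9,38.75,2.7,0,0,78.65,1],[33.9,38.75,2.7,0,0,78.65,1],[33.9,38.75,2.7,0,0,78.65,1],[33.9,38.75,2.7,0,0,78.65,1],[33.9,38.75,2.7,0,0,78.65,1],[33.9,38.75,2.7,0,0,78.65,1],[33.9,38.75,2.7,0,0,78.65,1],[33.9,38.75,2.7,0,0,78.65,1],[33.9,38.75,2.7,0,0,78.65,1],[33.9,38.75,2.7,0,0,78.65,1],[33.9,38.75,2.7,0,0,78.65,1],[33.9,38.75,2.7,0,0,78.65,1],[33.9,38.75,2.7,0,0,78.65,1],[33.9,38.75,2.7,0,0,78.65,1],[33.9,38.75,2.7,0,0,78.65,1]]
  ]
}}

```text
clock: 1.87
tool_pos: [0.4135, 0.1632, 0.1995]
orientation: [180.0, -0.0, -97.4]
force: [0.4, -0.2, 0.9]
opening: 0.0875
gripper_force: 0.0
```

Emit:
{"op": "play_rows", "data": {
  "commands": [
    [[0,0,4,0,0,0,1],[0,0,8,0,0,0,1],[0,0,12,0,0,0,1],[0,0,15,0,0,0,1],[0,0,16.9,0,0,0,1],[0,0,16.9,0,0,0,1],[0,0,16.9,0,0,0,0],[0,0,16.9,0,0,0,0],[0,0,16.9,0,0,0,0],[0,0,16.9,0,0,0,0],[0,0,16.9,0,0,0,0],[0,0,16.9,0,0,0,0],[0,0,16.9,0,0,0,0],[0,0,16.9,0,0,0,0],[0,0,15,0,0,0,0],[0,0,12,0,0,0,0],[0,0,8,0,0,0,0],[0,0,4,0,0,0,0],[0,0,0,0,0,0,0],[0,0,0,0,0,0,0]]
  ]
}}

```text
clock: 3.53
tool_pos: [0.4171, 0.1648, 0.2082]
orientation: [-179.4, 0.5, -97.4]
force: [0.8, 0.5, -0.4]
opening: 0.0654
gripper_force: 30.0
```

```bash
python3 g.py .414 .1625 .2 -97.5 .6425 .2555 .2 -94.5 .6425 .2555 .034 -94.5
```

```text
[np.float64(-12.2), np.float64(-21.44), np.float64(-0.0), 0, 0, np.float64(-3.0)]
[np.float64(-12.2), np.float64(-21.44), np.float64(16.6), 0, 0, np.float64(-3.0)]
```

Emit:
{"op": "play_rows", "data": {
  "commands": [
    [[-4,-7,0,0,0,-1,0],[-8,-14,0,0,0,-2,0],[-12.2,-21.4,0,0,0,-3,0],[-12.2,-21.4,0,0,0,-3,0],[-12.2,-21.4,0,0,0,-3,0],[-12.2,-21.4,0,0,0,-3,0],[-12.2,-21.4,0,0,0,-3,0],[-12.2,-21.4,0,0,0,-3,0],[-12.2,-21.4,0,0,0,-3,0],[-12.2,-21.4,4,0,0,-3,0],[-12.2,-21.4,8,0,0,-3,0],[-12.2,-21.4,11,0,0,-3,0],[-12.2,-21.4,13,0,0,-3,0],[-12.2,-21.4,14.5,0,0,-3,0],[-12.2,-21.4,15.5,0,0,-3,0],[-12.2,-21.4,16,0,0,-3,0],[-12.2,-21.4,16.4,0,0,-3,0],[-12.2,-21.4,16.65,0,0,-3,0],[-12.2,-21.4,16.65,0,0,-3,0],[-12.2,-21.4,16.65,0,0,-3,0]]
  ]
}}

```text
clock: 5.2
tool_pos: [0.6423, 0.2561, 0.0342]
orientation: [-179.9, 0.1, -94.5]
force: [0.4, -0.3, -0.4]
opening: 0.0657
gripper_force: 30.0
```

```bash
python3 - <<'E'
from h import *
S=snapshot("side");cv2.imwrite("pics/b1.png",cv2.resize(np.ascontiguousarray(S["frame"][80:280,180:400,::-1]),None,fx=2.7,fy=2.7));print(get_obs()["force"],get_obs()["tool_pos"])
E
```

```text
[-0.26205879 -1.21772886  2.45841948] [0.64218137 0.25595414 0.03408303]
```

View pics/b1.png

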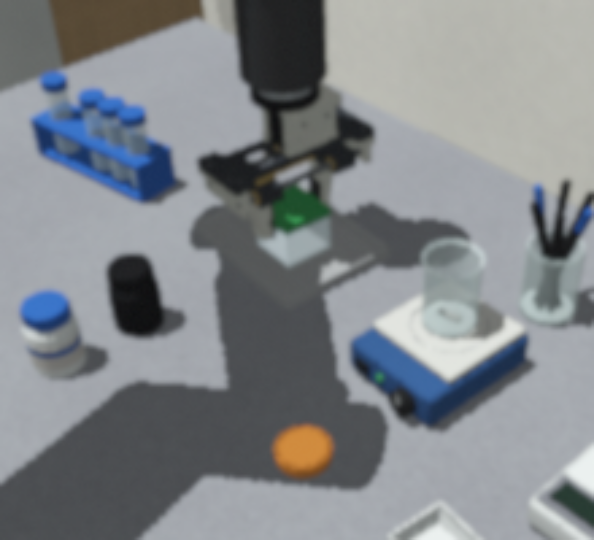

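The picture shows the box upright in the gripper over the tray at crop (295,230). I'll release it and move on to the dish.

```bash
python3 g.py .6425 .2555 .0335 -94.5 .6425 .2555 .2 -94.5 .428 -.0005 .1 -90  .428 -.0005 .003 -90
```

```text
[np.float64(-0.0), np.float64(0.0), np.float64(-16.65), 0, 0, np.float64(-0.0)]
[np.float64(27.2), np.float64(19.38), np.float64(-6.65), 0, 0, np.float64(-4.5)]
[np.float64(27.2), np.float64(19.38), np.float64(3.05), 0, 0, np.float64(-4.5)]
```

Emit:
{"op": "play_rows", "data": {
  "commands": [
    [[0,0,0.05,0,0,0,1],[0,0,0.05,0,0,0,1],[0,0,0.05,0,0,0,1],[0,0,0.05,0,0,0,1],[0,0,0.05,0,0,0,1],[0,0,-1,0,0,0,1],[0,0,-4,0,0,0,1],[0,0,-8,0,0,0,1],[0,0,-12,0,0,0,1],[0,0,-16.65,0,0,0,1],[0,0,-16.65,0,0,0,1],[0,0,-16.65,0,0,0,1]]
  ]
}}

```text
clock: 6.25
tool_pos: [0.6436, 0.2567, 0.2053]
orientation: [-179.6, 0.3, -94.5]
force: [0.8, 0.3, -0.6]
opening: 0.0876
gripper_force: 0.0
```

```bash
 python3 g.py .6425 .2555 .2 -94.5 .428 -.0005 .1 -90  .428 -.0005 .003 -90
```

```text
[np.float64(27.2), np.float64(19.38), np.float64(10.0), 0, 0, np.float64(-4.5)]
[np.float64(27.2), np.float64(19.38), np.float64(19.7), 0, 0, np.float64(-4.5)]
```

Emit:
{"op": "play_rows", "data": {
  "commands": [
    [[27.2,19.4,2,0,0,-4.5,1],[27.2,19.4,2,0,0,-4.5,1],[27.2,19.4,2,0,0,-4.5,1],[27.2,19.4,3,0,0,-4.5,1],[27.2,19.4,5,0,0,-4.5,1],[27.2,19.4,7,0,0,-4.5,1],[27.2,19.4,9,0,0,-4.5,1],[27.2,19.4,10,0,0,-4.5,1],[27.2,19.4,10,0,0,-4.5,1],[27.2,19.4,10,0,0,-4.5,1],[27.2,19.4,10,0,0,-4.5,1],[27.2,19.4,12,0,0,-4.5,1],[27.2,19.4,14,0,0,-4.5,1],[27.2,19.4,16,0,0,-4.5,1],[27.2,19.4,18,0,0,-4.5,1],[27.2,19.4,19,0,0,-4.5,1],[27.2,19.4,19.5,0,0,-4.5,1],[27.2,19.4,19.7,0,0,-4.5,1],[27.2,19.4,19.7,0,0,-4.5,1],[27.2,19.4,19.7,0,0,-4.5,1]]
  ]
}}

```text
clock: 7.92
tool_pos: [0.4279, 0.0002, 0.0032]
orientation: [-179.9, 0.0, -90.0]
force: [0.9, -1.1, 0.3]
opening: 0.0876
gripper_force: 0.0
```

Emit:
{"op": "play_rows", "data": {
  "commands": [
    [[0,0,0,0,0,0,0],[0,0,0,0,0,0,0],[0,0,0,0,0,0,0],[0,0,0,0,0,0,0],[0,0,0,0,0,0,0],[0,0,0,0,0,0,0],[0,0,0,0,0,0,0],[0,0,0,0,0,0,0],[0,0,-1,0,0,0,0],[0,0,-4,0,0,0,0],[0,0,-8,0,0,0,0],[0,0,-12,0,0,0,0],[0,0,-15,0,0,0,0],[0,0,-17.7,0,0,0,0],[0,0,-17.7,0,0,0,0],[0,0,-17.7,0,0,0,0]]
  ]
}}

```text
clock: 9.25
tool_pos: [0.4278, 0.0001, 0.181]
orientation: [-179.8, 0.1, -90.0]
force: [-0.3, 0.5, -0.5]
opening: 0.0542
gripper_force: 30.0
```

```bash
python3 - <<'E'
from h import *
o=get_obs();print(o["tool_pos"],o["orientation"],o["opening"])
T=snapshot("top");S=snapshot("side")
a=mask(T,45,80,110,30,proj(T,[[.6425,.2555,.06]])[0],25);b=mask(S,45,80,110,30,proj(S,[[.6425,.2555,.06]])[0],25)
rect=cv2.boxPoints(cv2.minAreaRect(cv2.findNonZero(a[0])));w=np.array([unproj(T,q,.06) for q in rect])[:,:2];e=np.diff(w,axis=0)
yaw=np.degrees(np.arctan2(e[0,1],e[0,0]));shp=shape(.066,.048,.06,True,yaw)
for v in([(T,a[1])],[(S,b[1])],[(T,a[1]),(S,b[1])]): print(locate(v,shp),yaw,a[2],b[2])
cv2.imwrite("pics/d1.png",cv2.resize(np.ascontiguousarray(S["frame"][100:300,180:400,::-1]),None,fx=2.7,fy=2.7))
E
python3 g.py .428 -.0005 .18 -90 .6425 .2555 .18 -94.5
```

```text
[4.27815828e-01 9.02301359e-05 1.80951386e-01] [-1.79803151e+02  1.03521568e-01 -8.99921279e+01] 0.05416722122746336
[np.float64(-25.6), np.float64(-21.45), np.float64(-0.0), 0, 0, np.float64(4.5)]Traceback (most recent call last):
  File "<stdin>", line 7, in <module>
TypeError: 'NoneType' object is not subscriptable
```

```bash
python3 - <<'E'
from h import *
T=snapshot("top");S=snapshot("side")
r=lambda f:cv2.resize(np.ascontiguousarray(f[:,:,::-1]),(780,290))
cv2.imwrite("pics/d1.png",np.vstack([r(T["frame"][110:260,180:580]),r(S["frame"][80:230,180:580])]))
E
```

```text
(no output)
```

View pics/d1.png

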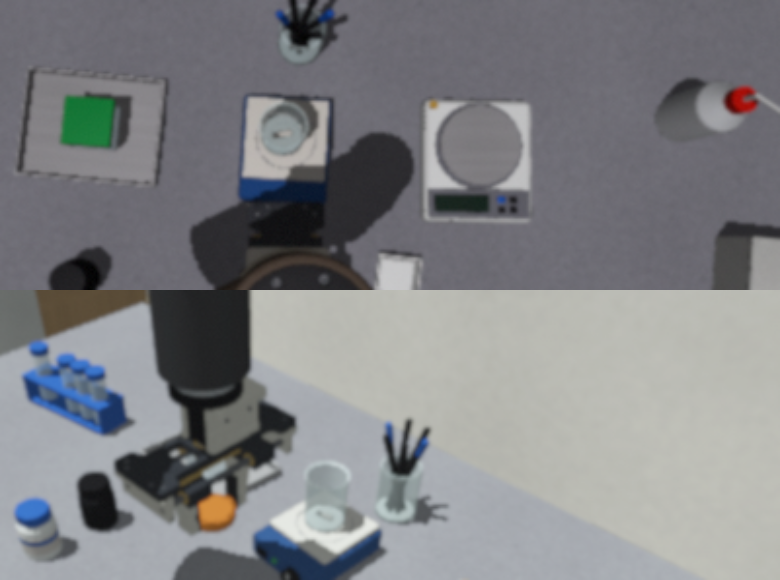

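The dish is held level (lower picture, about (215,512)). The gripper hides the box in the side view, so I'll measure it from the top camera only, where it sits at (88,121) in the upper picture.

```bash
cat >> h.py <<'E'
def boxpos(T):
    a=mask(T,45,80,110,30,proj(T,[[.6425,.2555,.06]])[0],25)
    rect=cv2.boxPoints(cv2.minAreaRect(cv2.findNonZero(a[0])));w=np.array([unproj(T,q,.06) for q in rect])[:,:2];e=np.diff(w,axis=0)
    yaw=np.degrees(np.arctan2(e[0,1],e[0,0]));return locate([(T,a[1])],shape(.066,.048,.06,True,yaw)),yaw,a[2],w.mean(0)
E
python3 -c "
from h import *
print(boxpos(snapshot('top')))"
```

```text
((array([0.64298366, 0.25393868]), array([-8.38936651e-06,  8.46362062e-06])), np.float64(-3.2511602236505124), np.int32(634), array([0.64251805, 0.25295689]))
```

Emit:
{"op": "play_rows", "data": {
  "commands": [
    [[-4,-3.4,0,0,0,1,0],[-8,-6.8,0,0,0,2,0],[-11,-9.3,0,0,0,3,0],[-14,-11.8,0,0,0,4.5,0],[-17,-14.3,0,0,0,4.5,0],[-20,-16.9,0,0,0,4.5,0],[-23,-19.4,0,0,0,4.5,0],[-25,-21,0,0,0,4.5,0],[-25.5,-21.5,0,0,0,4.5,0],[-25.5,-21.5,3,0,0,4.5,0],[-25.5,-21.5,6,0,0,4.5,0],[-25.5,-21.5,8,0,0,4.5,0],[-25.5,-21.5,9.5,0,0,4.5,0],[-25.5,-21.5,10.5,0,0,4.5,0],[-25.5,-21.5,11.1,0,0,4.5,0],[-25.5,-21.5,11.4,0,0,4.5,0],[-25.5,-21.5,11.6,0,0,4.5,0],[-25.5,-21.5,11.65,0,0,4.5,0],[-25.5,-21.5,11.65,0,0,4.5,0],[-25.5,-21.5,11.65,0,0,4.5,0]]
  ]
}}

```text
clock: 11.17
tool_pos: [0.6425, 0.255, 0.064]
orientation: [-179.9, 0.1, -94.5]
force: [-0.4, 0.2, -1.3]
opening: 0.0542
gripper_force: 30.0
```

Emit:
{"op": "play_rows", "data": {
  "commands": [
    [[0,0,0.05,0,0,0,0],[0,0,0.05,0,0,0,0],[0,0,0.05,0,0,0,1],[0,0,0.05,0,0,0,1],[0,0,0.05,0,0,0,1],[0,0,0.05,0,0,0,1],[0,0,0.05,0,0,0,1],[0,0,-1,0,0,0,1],[0,0,-4,0,0,0,1],[0,0,-8,0,0,0,1],[0,0,-12,0,0,0,1],[0,0,-15.65,0,0,0,1],[0,0,-15.65,0,0,0,1],[0,0,-15.65,0,0,0,1]]
  ]
}}

```text
clock: 12.33
tool_pos: [0.6433, 0.2555, 0.2242]
orientation: [-179.7, 0.2, -94.5]
force: [-0.8, 0.4, -1.3]
opening: 0.0877
gripper_force: 0.0
```

```bash
python3 g.py .643 .2545 .22 -94.5 .352 -.305 .2 -90 .48 -.05 .22 -90
```

```text
[np.float64(58.06), np.float64(24.62), np.float64(2.0), 0, 0, np.float64(-4.5)]
[np.float64(31.64), np.float64(13.86), np.float64(-0.0), 0, 0, np.float64(-4.5)]
```

Emit:
{"op": "play_rows", "data": {
  "commands": [
    [[31.6,13.9,0,0,0,-4.5,1],[31.6,13.9,0,0,0,-4.5,1],[31.6,13.9,0,0,0,-4.5,1],[31.6,13.9,0,0,0,-4.5,1],[31.6,13.9,0,0,0,-4.5,1],[31.6,13.9,0,0,0,-4.5,1],[31.6,13.9,0,0,0,-4.5,1],[31.6,13.9,0,0,0,-4.5,1],[58.05,24.6,2,0,0,-4.5,1],[58.05,24.6,2,0,0,-4.5,1],[58.05,24.6,2,0,0,-4.5,1],[58.05,24.6,2,0,0,-4.5,1],[58.05,24.6,2,0,0,-4.5,1],[58.05,24.6,2,0,0,-4.5,1],[58.05,24.6,2,0,0,-4.5,1],[58.05,24.6,2,0,0,-4.5,1],[58.05,24.6,2,0,0,-4.5,1],[58.05,24.6,2,0,0,-4.5,1],[58.05,24.6,2,0,0,-4.5,1],[58.05,24.6,2,0,0,-4.5,1]]
  ]
}}

```text
clock: 14.0
tool_pos: [0.3519, -0.3039, 0.1996]
orientation: [-180.0, 0.0, -89.9]
force: [0.6, 0.3, -0.1]
opening: 0.0877
gripper_force: 0.0
```

Emit:
{"op": "play_rows", "data": {
  "commands": [
    [[0,0,4,0,0,0,1],[0,0,8,0,0,0,1],[0,0,12,0,0,0,1],[0,0,15,0,0,0,1],[0,0,17,0,0,0,1],[0,0,18.5,0,0,0,1],[0,0,18.8,0,0,0,1],[0,0,18.8,0,0,0,0],[0,0,18.8,0,0,0,0],[0,0,18.8,0,0,0,0],[0,0,18.8,0,0,0,0],[0,0,18.8,0,0,0,0],[0,0,18.8,0,0,0,0],[0,0,18.8,0,0,0,0],[0,0,18.8,0,0,0,0],[0,0,18.8,0,0,0,0],[0,0,15,0,0,0,0],[0,0,10,0,0,0,0],[0,0,5,0,0,0,0],[0,0,0,0,0,0,0]]
  ]
}}

```text
clock: 15.67
tool_pos: [0.3506, -0.3045, 0.1763]
orientation: [180.0, 0.0, -90.0]
force: [1.2, -1.2, -1.2]
opening: 0.0392
gripper_force: 30.0
```

```bash
python3 - <<'E'
from h import *
o=get_obs();print(o["tool_pos"],o["orientation"],o["opening"])
T=snapshot("top");S=snapshot("side")
shp=shape(.055,.062,.075);P=[[.643,.2545,.07]]
a=mask(T,5,20,150,60,proj(T,P)[0],20);b=mask(S,5,20,150,60,proj(S,P)[0],20)
for v in([(T,a[1])],[(S,b[1])],[(T,a[1]),(S,b[1])]): print(locate(v,shp),a[2],b[2])
r=lambda f:cv2.resize(np.ascontiguousarray(f[:,:,::-1]),(780,290))
cv2.imwrite("pics/p1.png",np.vstack([r(T["frame"][110:310,180:580]),r(S["frame"][80:380,180:580])]))
E
python3 g.py .352 -.305 .2 -90 .48 -.05 .22 -90 .643 .2545 .22 -94.5  .643 .2545 .0875 -94.5
```

```text
[ 0.35059268 -0.30450872  0.17634054] [ 1.79951738e+02  1.89987304e-02 -8.99946831e+01] 0.03924190446315953
(array([0.64338751, 0.25441299]), array([2.76741673e-07, 3.81500456e-07])) 363 144
(array([0.64313549, 0.25389687]), array([ 9.98915596e-07, -2.21370840e-07])) 363 144
(array([0.643359  , 0.25431054]), array([ 0.04009253,  0.0112862 , -0.0347913 , -0.08212891])) 363 144
[np.float64(-25.5), np.float64(-12.8), np.float64(-2.0), 0, 0, np.float64(-0.0)]
[np.float64(-55.95), np.float64(-29.1), np.float64(-2.0), 0, 0, np.float64(4.5)]
[np.float64(-55.95), np.float64(-29.1), np.float64(11.25), 0, 0, np.float64(4.5)]
```

View pics/p1.png

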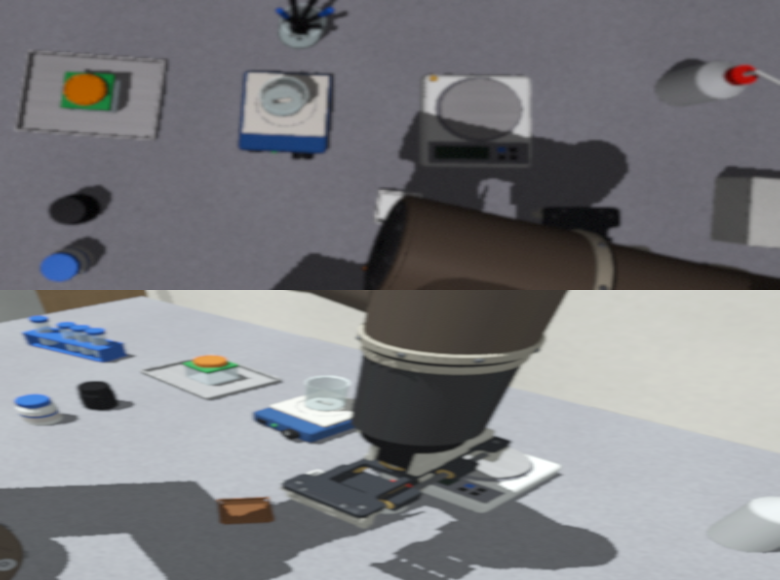

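Dish is centred on the box (top picture (85,89)). The last lift didn't finish, so I'll hold briefly and read the pose.

Emit:
{"op": "play_rows", "data": {
  "commands": [
    [[0,0,0,0,0,0,0],[0,0,0,0,0,0,0],[0,0,0,0,0,0,0],[0,0,0,0,0,0,0]]
  ]
}}

```text
clock: 16.1
tool_pos: [0.3505, -0.3045, 0.1732]
orientation: [179.8, 0.1, -90.0]
force: [0.1, 0.3, -1.0]
opening: 0.0389
gripper_force: 30.0
```

Emit:
{"op": "play_rows", "data": {
  "commands": [
    [[-4,-2,-4.6,0,0,0,0],[-25.5,-13,-4.6,0,0,0,0],[-25.5,-13,-4.6,0,0,0,0],[-25.5,-13,-4.6,0,0,0,0],[-25.5,-13,-4.6,0,0,0,0],[-25.5,-13,-4.6,0,0,0,0],[-25.5,-13,-4.6,0,0,0,0],[-25.5,-13,-4.6,0,0,0,0],[-56,-29.2,-4.6,0,0,4.5,0],[-56,-29.2,-4.6,0,0,4.5,0],[-56,-29.2,-4.6,0,0,4.5,0],[-56,-29.2,-4.6,0,0,4.5,0],[-56,-29.2,-4.6,0,0,4.5,0],[-56,-29.2,-4.6,0,0,4.5,0],[-56,-29.2,-4.6,0,0,4.5,0],[-56,-29.2,-4.6,0,0,4.5,0],[-56,-29.2,-4.6,0,0,4.5,0],[-56,-29.2,-4.6,0,0,4.5,0],[-56,-29.2,-4.6,0,0,4.5,0],[-56,-29.2,-4.6,0,0,4.5,0]]
  ]
}}

```text
clock: 17.77
tool_pos: [0.6427, 0.2546, 0.2192]
orientation: [179.9, -0.1, -94.5]
force: [0.6, 0.4, 0.1]
opening: 0.0391
gripper_force: 30.0
```

Emit:
{"op": "play_rows", "data": {
  "commands": [
    [[0,0,0,0,0,0,0],[0,0,0,0,0,0,0],[0,0,0,0,0,0,0],[0,0,0,0,0,0,0]]
  ]
}}

```text
clock: 18.1
tool_pos: [0.6432, 0.2547, 0.2211]
orientation: [-180.0, 0.0, -94.5]
force: [0.1, -0.3, 0.7]
opening: 0.0392
gripper_force: 30.0
```

```bash
python3 - <<'E'
from h import *
o=get_obs();print(o["tool_pos"],o["orientation"],o["opening"])
S=snapshot("side");z=o["tool_pos"][2]-.012
p=proj(S,[[.643,.2545,z+.038]])[0];b=mask(S,0,6,130,40,p,25);print(p,b and b[1:])
if b: print(locate([(S,b[1])],shape(.04,z+.031,z+.045)))
E
```

```text
[0.64318898 0.25471559 0.2211097 ] [-1.79972080e+02  2.51848949e-02 -9.45226053e+01] 0.03917030594042125
[284.12547837 100.1498431 ] (array([286.37333333,  99.2       ]), np.int32(75))
(array([0.6515124 , 0.25463442]), array([-2.22372171e-06, -3.17342366e-06]))
```

Emit:
{"op": "play_rows", "data": {
  "commands": [
    [[0,0,4,0,0,0,0],[0,0,7,0,0,0,0],[0,0,9.5,0,0,0,0],[0,0,11,0,0,0,0],[0,0,12,0,0,0,0],[0,0,12.6,0,0,0,0],[0,0,13,0,0,0,0],[0,0,13.1,0,0,0,0],[0,0,13.2,0,0,0,0],[0,0,13.2,0,0,0,0],[0,0,13.2,0,0,0,0],[0,0,13.2,0,0,0,0]]
  ]
}}

```text
clock: 19.15
tool_pos: [0.6435, 0.2555, 0.0893]
orientation: [-179.9, 0.0, -94.5]
force: [0.2, 0.5, 0.4]
opening: 0.0387
gripper_force: 30.0
```

```bash
python3 - <<'E'
from h import *
o=get_obs();print(o["tool_pos"],o["force"])
S=snapshot("side");cv2.imwrite("pics/p2.png",cv2.resize(np.ascontiguousarray(S["frame"][90:210,230:350,::-1]),None,fx=4,fy=4,interpolation=cv2.INTER_CUBIC))
E
```

```text
[0.64352687 0.25550139 0.08933165] [0.21903009 0.49618046 0.35596697]
```

View pics/p2.png

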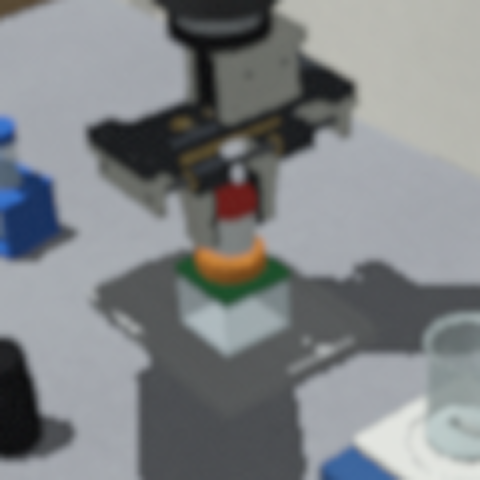

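The pot stands just above the dish's centre at (237,240) with no contact force yet. I'll lower it the last 1.5 mm, release and rise.

Emit:
{"op": "play_rows", "data": {
  "commands": [
    [[0,0,0.05,0,0,0,0],[0,0,0.1,0,0,0,0],[0,0,0.15,0,0,0,0],[0,0,0.15,0,0,0,0],[0,0,0.15,0,0,0,1],[0,0,0.15,0,0,0,1],[0,0,0.15,0,0,0,1],[0,0,0.15,0,0,0,1],[0,0,0.15,0,0,0,1],[0,0,0.15,0,0,0,1],[0,0,-2,0,0,0,1],[0,0,-5,0,0,0,1],[0,0,-9,0,0,0,1],[0,0,-13,0,0,0,1],[0,0,-13,0,0,0,1],[0,0,-13,0,0,0,1],[0,0,-13,0,0,0,1],[0,0,-13,0,0,0,1]]
  ]
}}

```text
clock: 20.7
tool_pos: [0.6426, 0.255, 0.2172]
orientation: [179.9, -0.1, -94.5]
force: [0.2, -0.4, 0.1]
opening: 0.0877
gripper_force: 0.0
```

```bash
python3 g.py .643 .2545 .219 -94.5 .336 .280 .2 -0 .336 .280 .2 -30
```

```text
[np.float64(-0.13), np.float64(30.81), np.float64(1.9), 0, 0, np.float64(-94.5)]
[np.float64(-0.13), np.float64(30.81), np.float64(1.9), 0, 0, np.float64(-64.5)]
```

Emit:
{"op": "play_rows", "data": {
  "commands": [
    [[-0.1,30.8,1.9,0,0,-94.5,1],[-0.1,30.8,1.9,0,0,-94.5,1],[-0.1,30.8,1.9,0,0,-94.5,1],[-0.1,30.8,1.9,0,0,-94.5,1],[-0.1,30.8,1.9,0,0,-94.5,1],[-0.1,30.8,1.9,0,0,-94.5,1],[-0.1,30.8,1.9,0,0,-94.5,1],[-0.1,30.8,1.9,0,0,-94.5,1],[-0.1,30.8,1.9,0,0,-94.5,1],[-0.1,30.8,1.9,0,0,-94.5,1],[-0.1,30.8,1.9,0,0,-94.5,1],[-0.1,30.8,1.9,0,0,-94.5,1],[-0.1,30.8,1.9,0,0,-94.5,1],[-0.1,30.8,1.9,0,0,-94.5,1],[-0.1,30.8,1.9,0,0,-94.5,1],[-0.1,30.8,1.9,0,0,-94.5,1],[-0.1,30.8,1.9,0,0,-94.5,1],[-0.1,30.8,1.9,0,0,-94.5,1],[-0.1,30.8,1.9,0,0,-94.5,1],[-0.1,30.8,1.9,0,0,-94.5,1]]
  ]
}}

```text
clock: 22.37
tool_pos: [0.3363, 0.2804, 0.1995]
orientation: [180.0, 0.0, -0.0]
force: [-0.1, 0.3, -0.4]
opening: 0.0877
gripper_force: 0.0
```

Emit:
{"op": "play_rows", "data": {
  "commands": [
    [[0,0,0,0,0,0,1],[0,0,0,0,0,0,1],[0,0,0,0,0,0,1]]
  ]
}}

```text
clock: 22.62
tool_pos: [0.3363, 0.2804, 0.1996]
orientation: [-180.0, -0.0, 0.0]
force: [0.1, 0.0, 0.2]
opening: 0.0877
gripper_force: 0.0
```

```bash
python3 - <<'E'
from h import *
T=snapshot("top");print(boxpos(T)[2:])
for n,w,z0,z1,hs in(("dish",.055,.062,.075,(8,20,150,60)),("pot",.04,.106,.12,(0,6,130,60))):
    a=mask(T,*hs,proj(T,[[.643,.2545,z1]])[0],20); print(n,locate([(T,a[1])],shape(w,z0,z1))[0],a[2],cent(T,shape(w,z0,z1)+[.643,.2545,0])[1])
E
```

```text
(np.int32(182), array([0.64161174, 0.25276675]))
dish [0.63852847 0.24617253] 154 391.8670486648334
pot [0.64345513 0.25513459] 220 237.1163242770126
```

Emit:
{"op": "play_rows", "data": {
  "commands": [
    [[0,0,4,0,0,0,1],[0,0,8,0,0,0,1],[0,0,12,0,0,0,1],[0,0,15,0,0,0,1],[0,0,17,0,0,0,1],[0,0,17.9,0,0,0,1],[0,0,17.9,0,0,0,1],[0,0,17.9,0,0,0,0],[0,0,17.9,0,0,0,0],[0,0,17.9,0,0,0,0],[0,0,17.9,0,0,0,0],[0,0,17.9,0,0,0,0],[0,0,17.9,0,0,0,0],[0,0,17.9,0,0,0,0],[0,0,17,0,0,0,0],[0,0,14,0,0,0,0],[0,0,10,0,0,0,0],[0,0,6,0,0,0,0],[0,0,2,0,0,0,0],[0,0,0,0,0,0,0]]
  ]
}}

```text
clock: 24.33
tool_pos: [0.3372, 0.2816, 0.2045]
orientation: [-179.7, -0.2, 0.0]
force: [1.3, 1.0, -0.7]
opening: 0.0534
gripper_force: 30.0
```

Emit:
{"op": "play_rows", "data": {
  "commands": [
    [[0,0,0,0,0,0,0],[0,0,0,0,0,0,0],[0,0,0,0,0,0,0]]
  ]
}}

```text
clock: 24.58
tool_pos: [0.3357, 0.2798, 0.1988]
orientation: [180.0, 0.1, -0.0]
force: [0.4, -0.1, -2.3]
opening: 0.0533
gripper_force: 30.0
```

```bash
python3 g.py .3362 .2805 .2 0 .45 .05 .23 -50 .615 -.141 .23 -92 
```

```text
[np.float64(11.38), np.float64(23.05), np.float64(-3.0), 0, 0, np.float64(50.0)]
[np.float64(27.88), np.float64(42.15), np.float64(-3.0), 0, 0, np.float64(92.0)]
```

Emit:
{"op": "play_rows", "data": {
  "commands": [
    [[3,5,-3,0,0,92,0],[11.4,23,-3,0,0,92,0],[11.4,23,-3,0,0,92,0],[11.4,23,-3,0,0,92,0],[11.4,23,-3,0,0,92,0],[11.4,23,-3,0,0,92,0],[11.4,23,-3,0,0,92,0],[27.9,42.2,-3,0,0,92,0],[27.9,42.2,-3,0,0,92,0],[27.9,42.2,-3,0,0,92,0],[27.9,42.2,-3,0,0,92,0],[27.9,42.2,-3,0,0,92,0],[27.9,42.2,-3,0,0,92,0],[27.9,42.2,-3,0,0,92,0],[27.9,42.2,-3,0,0,92,0],[27.9,42.2,-3,0,0,92,0],[27.9,42.2,-3,0,0,92,0],[27.9,42.2,-3,0,0,92,0],[27.9,42.2,-3,0,0,92,0],[27.9,42.2,-3,0,0,92,0]]
  ]
}}

```text
clock: 26.25
tool_pos: [0.6151, -0.1406, 0.2302]
orientation: [-179.9, 0.0, -91.9]
force: [0.3, 0.6, -0.8]
opening: 0.0533
gripper_force: 30.0
```

Emit:
{"op": "play_rows", "data": {
  "commands": [
    [[0,0,0,0,0,0,0],[0,0,0,0,0,0,0],[0,0,0,0,0,0,0]]
  ]
}}

```text
clock: 26.5
tool_pos: [0.6153, -0.1413, 0.2298]
orientation: [-180.0, 0.0, -92.0]
force: [-0.6, -0.2, -1.3]
opening: 0.0539
gripper_force: 30.0
```

Emit:
{"op": "play_rows", "data": {
  "commands": [
    [[0,0,4,0,0,0,0],[0,0,8,0,0,0,0],[0,0,12,0,0,0,0],[0,0,15,0,0,0,0],[0,0,17.5,0,0,0,0],[0,0,19,0,0,0,0],[0,0,20,0,0,0,0],[0,0,20.5,0,0,0,0],[0,0,20.8,0,0,0,0],[0,0,20.8,0,0,0,0],[0,0,20.85,0,0,0,0],[0,0,20.9,0,0,0,0],[0,0,20.9,0,0,0,0],[0,0,20.9,0,0,0,0],[0,0,20.9,0,0,0,0]]
  ]
}}

```text
clock: 27.75
tool_pos: [0.6157, -0.1415, 0.0212]
orientation: [-179.9, 0.0, -92.0]
force: [-0.3, 0.6, 1.2]
opening: 0.0535
gripper_force: 30.0
```

Emit:
{"op": "play_rows", "data": {
  "commands": [
    [[0,0,0,0,0,0,0.85],[0,0,0,0,0,0,0.85],[0,0,0,0,0,0,0.85],[0,0,0,0,0,0,0.85],[0,0,0,0,0,0,0.85],[0,0,-1,0,0,0,0.85],[0,0,-4,0,0,0,0.85],[0,0,-8,0,0,0,0.85],[0,0,-12,0,0,0,0.85],[0,0,-16,0,0,0,1],[0,0,-19.9,0,0,0,1],[0,0,-19.9,0,0,0,1],[0,0,-19.9,0,0,0,1],[0,0,-19.9,0,0,0,1],[0,0,-19.9,0,0,0,1]]
  ]
}}

```text
clock: 29.0
tool_pos: [0.6146, -0.1415, 0.2187]
orientation: [179.9, 0.0, -92.0]
force: [-0.0, -0.1, -1.4]
opening: 0.0878
gripper_force: 0.0
```

```bash
python3 g.py .615 -.141 .22 -92 .4345 -.165 .2 -96 .4345 -.165 .15 -96 
```

```text
[np.float64(3.03), np.float64(17.96), np.float64(2.0), 0, 0, np.float64(4.0)]
[np.float64(3.03), np.float64(17.96), np.float64(7.0), 0, 0, np.float64(4.0)]
```

I'll take the boat with the fingers closing along y, since the brown boat is close by in x.

```bash
python3 g.py .615 -.141 .22 -92 .4345 -.1655 .2 -6  
```

```text
[np.float64(3.08), np.float64(17.95), np.float64(2.0), 0, 0, np.float64(-86.0)]
```

Emit:
{"op": "play_rows", "data": {
  "commands": [
    [[3.1,18,2,0,0,-86,1],[3.1,18,2,0,0,-86,1],[3.1,18,2,0,0,-86,1],[3.1,18,2,0,0,-86,1],[3.1,18,2,0,0,-86,1],[3.1,18,2,0,0,-86,1],[3.1,18,2,0,0,-86,1],[3.1,18,2,0,0,-86,1],[3.1,18,2,0,0,-86,1],[3.1,18,2,0,0,-86,1],[3.1,18,2,0,0,-86,1],[3.1,18,2,0,0,-86,1],[3.1,18,2,0,0,-86,1],[3.1,18,2,0,0,-86,1],[3.1,18,2,0,0,-86,1],[3.1,18,2,0,0,-86,1],[3.1,18,2,0,0,-86,1],[3.1,18,2,0,0,-86,1]]
  ]
}}

```text
clock: 30.5
tool_pos: [0.4343, -0.1663, 0.1995]
orientation: [180.0, 0.0, -6.1]
force: [0.6, -0.6, -0.2]
opening: 0.0876
gripper_force: 0.0
```

Emit:
{"op": "play_rows", "data": {
  "commands": [
    [[0,0,4,0,0,0,1],[0,0,8,0,0,0,1],[0,0,12,0,0,0,1],[0,0,15,0,0,0,1],[0,0,17.5,0,0,0,1],[0,0,19,0,0,0,1],[0,0,19.6,0,0,0,1],[0,0,19.7,0,0,0,1],[0,0,19.7,0,0,0,1]]
  ]
}}

```text
clock: 31.25
tool_pos: [0.4348, -0.1663, 0.0029]
orientation: [180.0, -0.0, -6.0]
force: [-0.3, -0.0, -0.3]
opening: 0.0878
gripper_force: 0.0
```

Emit:
{"op": "play_rows", "data": {
  "commands": [
    [[0,0,0,0,0,0,0],[0,0,0,0,0,0,0],[0,0,0,0,0,0,0],[0,0,0,0,0,0,0],[0,0,0,0,0,0,0],[0,0,0,0,0,0,0],[0,0,0,0,0,0,0],[0,0,-1,0,0,0,0],[0,0,-4,0,0,0,0],[0,0,-8,0,0,0,0],[0,0,-12,0,0,0,0],[0,0,-16,0,0,0,0],[0,0,-17.7,0,0,0,0],[0,0,-17.7,0,0,0,0],[0,0,-17.7,0,0,0,0],[0,0,-17.7,0,0,0,0]]
  ]
}}

```text
clock: 32.58
tool_pos: [0.4337, -0.1661, 0.1789]
orientation: [-180.0, 0.1, -6.0]
force: [0.2, 0.1, -0.7]
opening: 0.0592
gripper_force: 30.0
```

```bash
python3 - <<'E'
from h import *
S=snapshot("side");cv2.imwrite("pics/w1.png",cv2.resize(np.ascontiguousarray(S["frame"][130:330,230:480,::-1]),None,fx=3,fy=3,interpolation=cv2.INTER_CUBIC)); print(get_obs()["tool_pos"])
E
python3 g.py .4345 -.1655 .18 -6 .6135 -.272 .18 -6;
```

```text
[ 0.43347577 -0.16617153  0.17846265]
[np.float64(18.92), np.float64(8.72), np.float64(-0.0), 0, 0, np.float64(-0.0)]
```

View pics/w1.png

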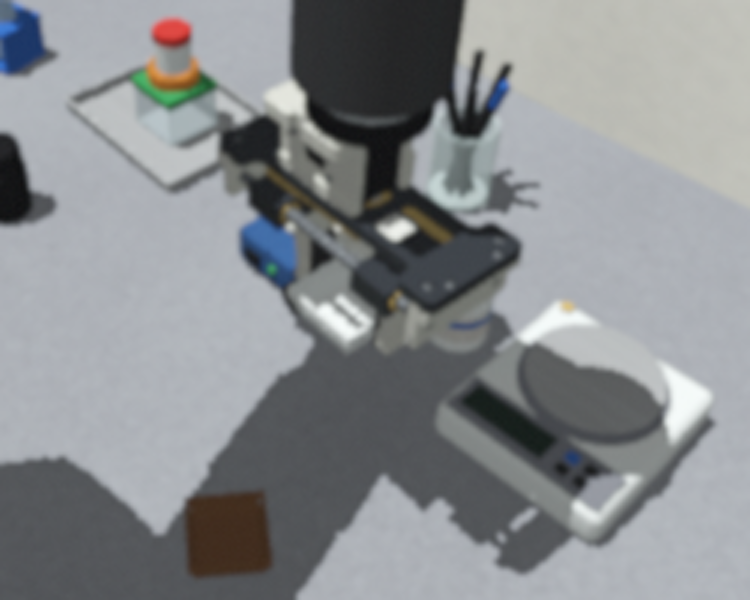

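The boat is held level at (335,310), the stack stands upright at (175,80), and the jar stands beside the balance. Next is moving the boat onto the pan.

Emit:
{"op": "play_rows", "data": {
  "commands": [
    [[4,1.8,0,0,0,0,0],[7,3.2,0,0,0,0,0],[10,4.6,0,0,0,0,0],[13,6,0,0,0,0,0],[16,7.4,0,0,0,0,0],[18,8.3,0,0,0,0,0],[18.9,8.7,0,0,0,0,0],[18.9,8.7,0,0,0,0,0],[18.9,8.7,0,0,0,0,0],[18.9,8.7,3,0,0,0,0],[18.9,8.7,6,0,0,0,0],[18.9,8.7,8.5,0,0,0,0],[18.9,8.7,10.5,0,0,0,0],[18.9,8.7,11.7,0,0,0,0],[18.9,8.7,12.3,0,0,0,0],[18.9,8.7,12.5,0,0,0,0],[18.9,8.7,12.6,0,0,0,0],[18.9,8.7,12.65,0,0,0,0],[18.9,8.7,12.65,0,0,0,0],[18.9,8.7,12.65,0,0,0,0]]
  ]
}}

```text
clock: 34.3
tool_pos: [0.6138, -0.2726, 0.0541]
orientation: [180.0, -0.1, -6.0]
force: [0.0, 0.1, -0.9]
opening: 0.0597
gripper_force: 30.0
```

Emit:
{"op": "play_rows", "data": {
  "commands": [
    [[0,0,0.05,0,0,0,0],[0,0,0.05,0,0,0,0],[0,0,0.05,0,0,0,1],[0,0,0.05,0,0,0,1],[0,0,0.05,0,0,0,1],[0,0,0.05,0,0,0,1],[0,0,0.05,0,0,0,1],[0,0,-1,0,0,0,1],[0,0,-4,0,0,0,1],[0,0,-8,0,0,0,1],[0,0,-12,0,0,0,1],[0,0,-16,0,0,0,1],[0,0,-16,0,0,0,1],[0,0,-16,0,0,0,1]]
  ]
}}

```text
clock: 35.47
tool_pos: [0.6148, -0.2729, 0.2176]
orientation: [180.0, -0.4, -6.0]
force: [0.1, 0.3, -0.4]
opening: 0.0876
gripper_force: 0.0
```

Emit:
{"op": "play_rows", "data": {
  "commands": [
    [[-20,10,-3,0,0,0,1],[-20,10,-3,0,0,0,1],[-20,10,-3,0,0,0,1],[-20,10,-3,0,0,0,1],[-20,10,-3,0,0,0,1],[-20,10,-3,0,0,0,1],[-20,10,-3,0,0,0,1],[-20,10,-3,0,0,0,1],[-20,10,-3,0,0,0,1],[-20,10,-3,0,0,0,1],[-20,10,-3,0,0,0,1]]
  ]
}}

```text
clock: 36.38
tool_pos: [0.4046, -0.3507, 0.2424]
orientation: [-180.0, 0.1, -5.9]
force: [-0.2, -0.7, -0.5]
opening: 0.0875
gripper_force: 0.0
```

```bash
python3 - <<'E'
from h import *
T=snapshot("top");S=snapshot("side");T0=np.load("T0.npy",allow_pickle=True).item()
Z=[[.643,.2545]]
for n,P,w,z0,z1,hs in(("dish",(.643,.2545),.055,.062,.075,(8,20,150,60)),("pot",(.643,.2545),.04,.106,.12,(0,6,130,60)),("jar",(.615,-.141),.047,.055,.078,(100,125,120,50))):
  for V in(T,S):
    a=mask(V,*hs,proj(V,[[*P,z1]])[0],16)
    if a: print(n,locate([(V,a[1])],shape(w,z0,z1))[0],a[2],round(cent(V,shape(w,z0,z1)+[*P,0])[1]))
print(boxpos(T))
d=np.abs(T["frame"].astype(int)-T0["frame"]).max(2)
for n,p in(("beaker",(.628,-.01,.08)),("pens",(.742,-.03,.06))):
    u,v=proj(T,[p])[0].astype(int);print(n,(d[v-15:v+15,u-15:u+15]>60).sum())
c=T["frame"][115:315,180:470,::-1]
cv2.imwrite("pics/f1.png",cv2.resize(np.ascontiguousarray(c),None,fx=2.7,fy=2.7,interpolation=cv2.INTER_CUBIC))
E
```

```text
dish [0.63857959 0.24601463] 153 392
dish [0.63464938 0.24303672] 62 200
pot [0.64339429 0.25521606] 217 237
pot [0.64712374 0.25813014] 77 126
jar [ 0.61755038 -0.14355787] 278 289
jar [ 0.60879834 -0.09826224] 3 318
((array([0.63201975, 0.24288067]), array([-2.71858380e-06,  2.27313438e-06])), np.float64(-2.8953295354076256), np.int32(183), array([0.64161174, 0.25276675]))
beaker 0
pens 0
```

View pics/f1.png

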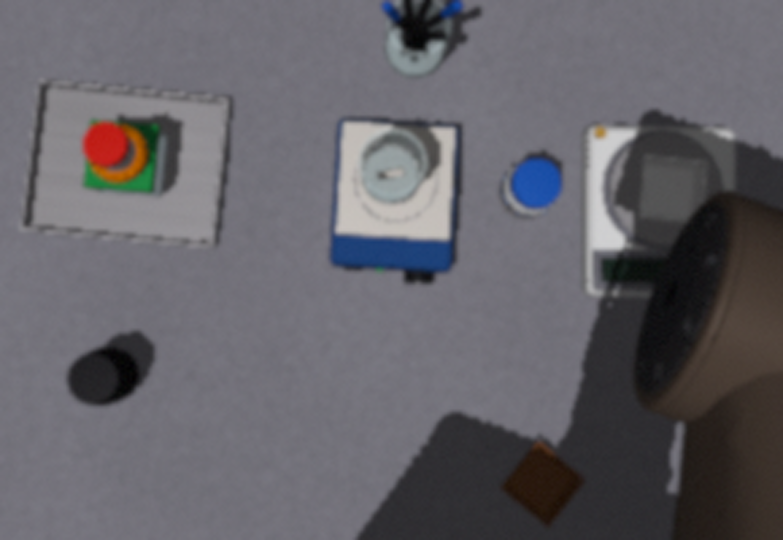

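The stack is concentric (pot cap at (105,144) is offset only by parallax). The jar cap is at (537,182), midway between plate and pan. The boat is on the pan at about (674,188). I'll check that last offset numerically, along with the dish using its visible outline, and hand in if both are good.

```bash
python3 - <<'E'
from h import *
T=snapshot("top");U=lambda x,y:((x+.5)/2.7-.5+180,(y+.5)/2.7-.5+115)
print("boat",unproj(T,U(674,188),.072)[:2], "pan",unproj(T,U(664,189.5),.05)[:2])
for n,P in(("dish",shape(.055,.062,.075)+[.643,.2545,0]),("pan",shape(.11,.05,.05)+[.6135,-.272,0]),("box",shape(.066,.058,.06,True,-3)+[.643,.254,0]),("boat",shape(.06,.07,.072,True,-6)+[.6137,-.2725,0])):
    q=(proj(T,P)-[180,115]+.5)*2.7-.5;print(n,"expected crop extent",q.min(0).round(),q.max(0).round())
print(get_obs()["force"])
E
```

```text
boat [ 0.61207696 -0.27498949] pan [ 0.61346519 -0.27179404]
dish expected crop extent [ 87. 123.] [149. 183.]
pan expected crop extent [608. 134.] [720. 246.]
box expected crop extent [ 83. 118.] [158. 191.]
boat expected crop extent [637. 152.] [705. 221.]
[-0.12669447 -0.43309937 -0.18953378]
```

```bash
python3 -c "
from plant import *
print(close_job())"
```

```text
the job is handed in; nothing more can be done
None
```

The job is handed in: by the last camera check the boat is about 4 mm off the pan centre, the jar stands midway between pan and plate, the box, dish and pot are stacked centred in the tray, and the beaker and pens have not moved; no verdict was returned.

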